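# Find the check-ball case that rattles

## Robot

A 7-joint arm with a two-finger parallel gripper is mounted at the origin on a cart in front of the work surface, level with it; the furniture and walls round the work are solid. World frame = base frame: x ahead of the robot, y to its left, z up, the work surface at z = 0. Lengths are in m, angles in rad, forces in N, time in s.
With the tool pointing down it reaches from about 0.4 to 0.85 m from the base axis. Payload 4.4 kg.
Tool frame: the origin (TCP) lies midway between the tips of the shut fingers; the grasp point (between the pads) lies 19 mm behind it; z points along the fingers, y is the line along which they close (so a half turn about z gives the same grasp; the last joint's range is limited). The gripper opens to 94 mm and grips with 3 to 60 N. Pads are 16 mm wide; open, the fingers measure 119 mm over their backs; the gripper's body (75 mm by 177 mm) begins 78 mm behind the grasp point.
Start: joints at [-1.363, 0.628, 0.038, 1.517, -0.027, 0.996, -0.02], TCP at [0.176, 0.626, 0.205] pointing down, gripper open.
Joint ranges: [-3.06, 3.06], [-0.37, 2.12], [-1.25, 1.32], [0.18, 2.47], [-1.1, 4.24], [0.23, 1.98], [-2.94, 2.94]. Speed limits (rad/s): [2.57, 2.57, 3.14, 3.14, 3.14, 3.14, 3.14].

## Interface

Orientations are given as a unit quaternion [w, x, y, z].
In Python, from bench import robot gives the robot as it stands.
- The arm moves only by the shell command python3 -m pendant 'ROWS' [OPENING] [FORCE]. ROWS is JSON, a list of rows, each an object with "translation": the shift along the tool's x, y, z normalised to -1 to 1, where 1 is 4 cm, a list of three; "spin": the turn about the tool's z normalised to -1 to 1, where 1 is 0.1 rad. A call has 1 to 8 rows; each row shifts and turns the commanded pose from where the row before left it, along the tool's axes as they then stand; what a row does not reach is not made up. A row lasts 1/12 s, in which the tool goes at most 41.7 mm and 7.16 degrees, less where a joint would pass 70% of its speed; a pose out of reach is approached as far as the arm can. A call with a number of a shift or a turn outside -1 to 1 is refused whole. A call with a gripper value outside its range is refused whole. OPENING is the opening, from -1 (shut) to 1 (fully open), set as the call begins (- or left out, the last holds). The fingers move at their own pace and stop on an object; FORCE is the grip in N (left out, the last holds). Time passes only in rows, so rows that do not move let the fingers close. It gives the time, the measured TCP pose, the force, the opening and the grip force at its end, in the units of the state.
- robot.sense(): the state, without advancing time (a new reading comes with each control period).
- robot.snapshot(name): name is "side" or "top"; returns (picture, depth): 400x640x3 uint8, red, green, blue; 400x640 float32, m along the optical axis (not along the pixel's ray), 0 where there is no reading.
- robot.get_calibration(name): a dict with "fovy" (degrees; the focal length in pixels is half the picture's height over the tangent of half this angle, whatever the lens; pixels are square), "cx", "cy" (the principal point, pixels), "k1" (the pictures are not rectified: a ray, as slopes to the right and down, at radius r is drawn at 1 + k1 r^2 times it, then the intrinsics apply), "rvec" (rotation vector, rad) and "tvec" (3), from world to camera coordinates, as OpenCV has them. Camera axes: x right, y down, z forward; pixel columns grow to the right and rows downward; lengths in m; the calibration is good to about 2 mm. A picture is of the moment at which its call begins. get_calibration takes no time and is no camera call.
- robot.close_job(): hands the job in; it is judged then, once.
The state is a dict: "time_s": time; "joint_pos": joint angles; "joint_velocities": joint speeds; "effort": joint torques, N m; "position": TCP position; "ee_rot": TCP orientation; "wrist_force": force on the tool from outside, world axes, zero at the start; "ft_torque": the same for the moment, N m; "opening": finger opening in m; "gripper_force": force on a finger pad.
Only numpy, scipy, OpenCV 4.12 (cv2) and the standard library are available. Lean on these libraries where they do the work, as an engineer would, in place of code of your own. Each camera call takes 0.05 s, during which the arm holds its last target. There are 200 camera calls.

## Task

Each of the three sealed cases holds a heavy check ball bedded fast, but in one of them the ball has come loose. Lift the cases and shake them or rock them end for end to find which one rattles; seat the two sound ones gently, lid up and fully down, in the rack nests of their own colours, and end the job holding the one that rattled: the program finishes with it in the gripper, level and still, over the middle of the gauze pads, about a hand's breadth above them, ready for a colleague to open. Leave the dropper bottles, the timer and the marker where they are.

Things in the scene. Friction and masses are not known exactly. Their poses are not given: they have to be found in the camera images.
- case_red: sealed aluminium case, 100 (x) x 46 (y) x 40 (z) mm, 0.3 to 0.38 kg, red bumpers on both ends, red plate on its lid; origin at the centre of its underside, z up. Stays shut. Its 113 g ball is bedded fast at the middle or, in one case only, loose: if tipped or jerked it rolls up to 35 mm either way along x, and stays there when level. Grip the long sides at mid length, 25 to 38 mm up
- case_blue: sealed aluminium case, 100 (x) x 46 (y) x 40 (z) mm, 0.3 to 0.38 kg, blue bumpers on both ends, blue plate on its lid; origin at the centre of its underside, z up. Stays shut. Its 113 g ball is bedded fast at the middle or, in one case only, loose: if tipped or jerked it rolls up to 35 mm either way along x, and stays there when level. Grip the long sides at mid length, 25 to 38 mm up
- case_yellow: sealed aluminium case, 100 (x) x 46 (y) x 40 (z) mm, 0.3 to 0.38 kg, yellow bumpers on both ends, yellow plate on its lid; origin at the centre of its underside, z up. Stays shut. Its 113 g ball is bedded fast at the middle or, in one case only, loose: if tipped or jerked it rolls up to 35 mm either way along x, and stays there when level. Grip the long sides at mid length, 25 to 38 mm up
- rack: dark grey block, 86 (x) x 384 (y) x 15 (z) mm, fixed; origin at the centre of its underside; three nests in a row along y, each 54 (x) x 108 (y) mm and 9 mm deep, centred at (6, 122), (6, 0) and (6, -122) mm from the origin, floors 6 mm above the counter; in front of each (-x) a 60 mm strip in the nest's colour: red, blue, yellow from +y to -y
- nest_red (a point): centre of the floor of the nest with the red strip, 9 mm below the rack's top; axes as the rack's: a case lies in it with its long axis along y, either way round
- nest_blue (a point): centre of the floor of the nest with the blue strip, 9 mm below the rack's top; axes as the rack's: a case lies in it with its long axis along y, either way round
- nest_yellow (a point): centre of the floor of the nest with the yellow strip, 9 mm below the rack's top; axes as the rack's: a case lies in it with its long axis along y, either way round
- gauze_pads: stack of off-white gauze pads, 119 x 116 x 13 mm, lying on the counter, fixed; origin at the centre of its underside. A black towel dispenser hangs behind them, from 0.4 m above the counter, beyond x = 0.67 and from y = -0.19 to the right: rock the cases clear of it
- dropper_red: white dropper bottle with a red cap, 31 mm in diameter, 62 mm tall, origin at the centre of its underside; not to be moved
- dropper_blue: white dropper bottle with a blue cap, 31 mm in diameter, 62 mm tall, origin at the centre of its underside; not to be moved
- timer: white bench timer, 66 x 66 x 21 mm, origin at the centre of its underside; not to be moved
- marker_red: white marker pen with a red cap, 130 (x) x 13 x 15 mm, lying, origin at the centre of its underside; not to be moved
Not all that is in view belongs to the job. What is shaped like the case_red but orange is not meant. What is shaped like the case_blue but green is not meant.

How it is judged:
By the outcome, as a careful person would: the job done as asked, in the order asked, and still so for the second after the job is handed in, while the arm keeps its last pose, push and grip.
It also fails if it takes over 72 s, if anything falls off the work surface, if the arm or the gripper's body presses on something with over 40 N, if the wrist force passes 120 N, or if a joint passes its speed limit or range.

## Working session

There is one attempt and no reset: what is moved stays moved. The work goes in short steps, Python scripts to look and compute and a shell command to move; the robot and the scene stay as the last step left them, time stands still between calls to the robot, and variables do not carry over. Pictures are saved under pics/ and viewed, at most 10 in all, crops included, and the job is handed in when it is done.

```bash
mkdir -p pics; ls
cat > h.py <<'E'
import numpy as np, cv2, json
from bench import robot
def snap(n):
    im,d=robot.snapshot(n); return im,d
def world(n,d):
    c=robot.get_calibration(n); f=200/np.tan(np.radians(c['fovy'])/2)
    v,u=np.mgrid[0:400,0:640].astype(float)
    x=(u-c['cx'])/f; y=(v-c['cy'])/f
    xu,yu=x.copy(),y.copy()
    for _ in range(20):
        s=1+c['k1']*(xu**2+yu**2); xu,yu=x/s,y/s
    P=np.stack([xu*d,yu*d,d],-1)
    R=cv2.Rodrigues(np.array(c['rvec'],float))[0]
    W=(P-np.array(c['tvec']).ravel())@R
    W[d==0]=np.nan
    return W
E
python3 - <<'E'
from h import *
for n in ('top','side'):
    im,d=snap(n); np.savez(n,im=im,d=d); cv2.imwrite(f'pics/{n}0.png',im[:,:,::-1]); print(robot.get_calibration(n))
s=robot.sense(); print(s)
E
```

```text
pics
{'fovy': 43.67975525193832, 'cx': 311.5473838563564, 'cy': 213.3258761367479, 'k1': -0.09430540981202502, 'rvec': array([ 2.1744409 , -2.16651791,  0.12643529]), 'tvec': array([-0.01238774,  0.48601725,  1.46611009])}
{'fovy': 45.186131829884445, 'cx': 327.10783264587354, 'cy': 199.25905332174312, 'k1': 0.0169258304307236, 'rvec': array([ 1.99326172, -0.35591663,  0.24248984]), 'tvec': array([-0.46363124,  0.11518179,  1.18817127])}
{'time_s': 0.1, 'joint_pos': array([-1.36275609,  0.62924997,  0.0384213 ,  1.51823912, -0.02700388,
        0.99627667, -0.01999446]), 'joint_velocities': array([ 2.97931556e-04, -4.33126906e-03, -7.65178329e-04, -2.04886184e-03,
       -2.12506943e-04, -7.53156771e-05, -1.32267745e-03]), 'effort': array([ 2.17406683e-03, -5.50791121e+01,  1.14708368e+00, -1.87115479e+01,
       -5.21984836e-02,  1.92426372e-02,  5.07819937e-05]), 'position': array([0.17557859, 0.62523591, 0.20465725]), 'ee_rot': array([-1.13742453e-04,  1.36481236e-01,  9.90642310e-01, -8.20212002e-04]), 'wrist_force': array([ 0.4979726 ,  0.30118321, -0.3628195 ]), 'ft_torque': array([ 0.01714671,  0.02456724, -0.01890205]), 'gripper_force': 0.0, 'opening': 0.09433768404937301}
```

View pics/top0.png

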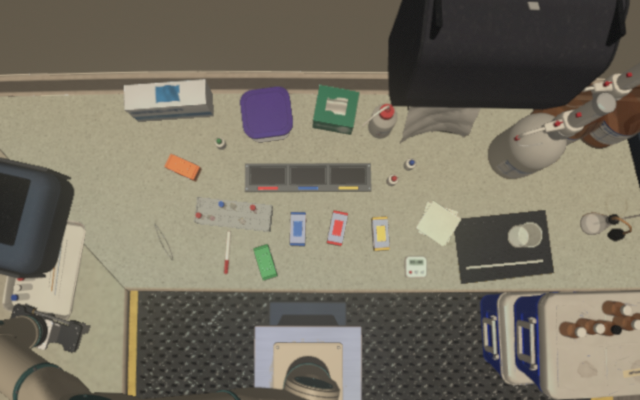

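View pics/side0.png

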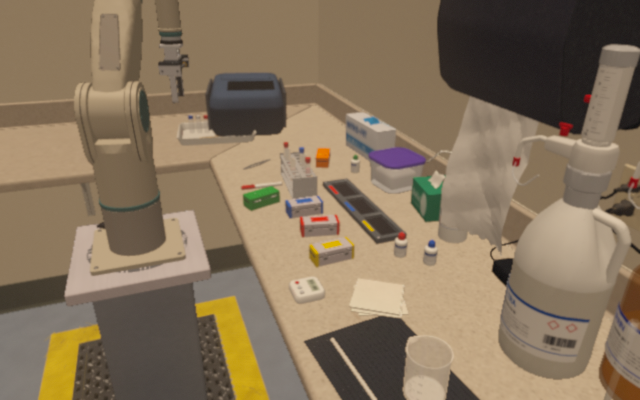

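The top view shows the blue case at (298,228), red at (338,228) and yellow at (381,233). The rack is at (308,178), the gauze at (438,223), the timer at (416,266), the droppers at (392,180) and (410,164), and the marker at (228,253). The side view agrees; the tube rack stands at about (235,213) in the top view.

Run:
```python
from h import *
z=np.load('top.npz'); W=world('top',z['d']); im=z['im']
def rect(name,u0,u1,v0,v1,zl,zh):
    m=np.zeros((400,640),bool); m[v0:v1,u0:u1]=1
    m&=(W[...,2]>zl)&(W[...,2]<zh)
    p=W[m]; r=cv2.minAreaRect((p[:,:2]*1000).astype(np.float32))
    print(name,len(p),np.round(p.mean(0),4),[np.round(x,1) for x in r], 'zmed',np.median(p[:,2]))
for n,u0,u1,v0,v1 in [('blue',283,313,205,252),('red',322,355,203,252),('yellow',366,397,208,256)]:
    rect(n,u0,u1,v0,v1,.03,.055)
rect('rack',238,378,155,198,.011,.03)
rect('gauze',410,465,198,248,.008,.025)
rect('timer',402,432,253,282,.012,.03)
rect('dr',385,400,170,188,.045,.08)
rect('db',403,418,155,172,.045,.08)
rect('tuberack',190,275,190,235,.02,.2)
rect('green',250,280,240,283,.02,.06)
rect('counter',330,360,258,280,-.02,.02)
# rack nests edges: floor and coloured strips
hsv=cv2.cvtColor(im,cv2.COLOR_RGB2HSV)
for n,lo,hi,v0,v1,u0,u1 in [('red',170,8,183,195,250,290),('blue',100,125,183,195,290,330),('yel',18,32,183,195,330,372)]:
    H=hsv[...,0]; m=((H>=lo)|(H<=hi)) if lo>hi else (H>=lo)&(H<=hi)
    m&=hsv[...,1]>130; b=np.zeros_like(m); b[v0:v1,u0:u1]=1; m&=b
    print(n,m.sum(),np.round(np.nanmean(W[m],0),4))
```

```text
blue 532 [0.4394 0.0312 0.0403] [array([439.7,  32.4]), array([98.7, 47.5]), np.float64(0.2)] zmed 0.04042780746611148
red 530 [ 0.4416 -0.0859  0.0404] [array([441.7, -86.5]), array([ 48.1, 100.3]), np.float64(78.7)] zmed 0.040437089282997815
yellow 535 [ 0.4257 -0.2147  0.0402] [array([ 426. , -214.4]), array([99.4, 49.9]), np.float64(3.0)] zmed 0.04021813158896557
rack 1787 [0.5935 0.0027 0.0156] [array([607.7,  -4.5]), array([106.1, 400.4]), np.float64(0.6)] zmed 0.015207003993322254
gauze 1115 [ 0.458  -0.3972  0.0134] [array([ 462. , -395.6]), array([150.4, 166.9]), np.float64(0.0)] zmed 0.013224633088574097
timer 432 [ 0.3284 -0.3224  0.0183] [array([ 328.2, -323.2]), array([62.9, 64.4]), np.float64(0.1)] zmed 0.018282408252525105
dr 48 [ 0.5875 -0.2534  0.0537] [array([ 587.9, -253.3]), array([26.8, 19.6]), np.float64(28.1)] zmed 0.05278676975071939
db 44 [ 0.6369 -0.3077  0.0548] [array([ 637.6, -308.1]), array([22.3, 18.8]), np.float64(17.6)] zmed 0.05545800312265297
tuberack 1769 [0.4797 0.2193 0.0688] [array([505.3, 216.1]), array([219.2, 125.2]), np.float64(84.0)] zmed 0.06999668754121072
green 562 [0.3402 0.1262 0.0398] [array([340.3, 126.6]), array([100.9,  49.1]), np.float64(17.5)] zmed 0.04007775063641353
counter 659 [ 0.3221 -0.1107  0.0008] [array([ 322.1, -110.9]), array([63.3, 88.2]), np.float64(0.2)] zmed 0.0007720121206577376
red 39 [0.565  0.125  0.0169]
blue 0 [nan nan nan]
yel 15 [ 0.5675 -0.1293  0.0163]<stdin>:23: RuntimeWarning: Mean of empty slice
```

Run:
```python
from h import *
z=np.load('top.npz'); im=z['im']; g=cv2.cvtColor(im,cv2.COLOR_RGB2GRAY); W=world('top',z['d'])
print(g[160:198:2,300]); print(im[178,236:382:6].tolist())
cv2.imwrite('pics/crop.png',cv2.resize(im[150:260,235:415,::-1],None,fx=4,fy=4,interpolation=cv2.INTER_CUBIC))
d15=world('top',np.ones((400,640)))
c=robot.get_calibration('top'); R=cv2.Rodrigues(c['rvec'])[0]; C=-R.T@c['tvec'].ravel()
def plane(h):
    D=d15-C; return C+D*((h-C[2])/D[...,2])[...,None]
m=np.zeros_like(g); m[155:200,238:378]=(g[155:200,238:378]<115)*255
m=cv2.morphologyEx(m,cv2.MORPH_CLOSE,np.ones((5,5)))
k,l,s,_=cv2.connectedComponentsWithStats(m); i=1+s[1:,4].argmax(); b=l==i; print(s[i])
p=plane(.015)[b]; r=cv2.minAreaRect((p[:,:2]*1000).astype(np.float32)); print(r,p.mean(0))
def mom(p):
    q=p[:,:2]-p[:,:2].mean(0); a=np.linalg.svd(q,full_matrices=False)[2][0]; return np.degrees(np.arctan2(a[1],a[0]))
print('rack ang',mom(p))
for n,u0,u1,v0,v1 in [('blue',283,313,205,252),('red',322,355,203,252),('yellow',366,397,208,256)]:
    mm=np.zeros(g.shape,bool); mm[v0:v1,u0:u1]=1; mm&=(W[...,2]>.03); q=plane(.04)[mm]; print(n,q.mean(0).round(4),mom(q), mom(W[mm]))
```

```text
[155 151 111  85  79  77  78  79  79  79  80  80  92 101 113 110 143 159
 160]
[[166, 159, 133], [169, 162, 136], [114, 111, 102], [85, 81, 74], [84, 81, 74], [84, 80, 73], [83, 80, 73], [83, 79, 73], [89, 86, 79], [100, 97, 90], [82, 79, 72], [82, 78, 72], [82, 79, 72], [82, 78, 72], [81, 78, 71], [101, 99, 91], [81, 77, 71], [81, 78, 70], [80, 77, 70], [80, 76, 69], [79, 76, 68], [80, 76, 69], [112, 109, 100], [164, 156, 130], [168, 161, 134]]
[ 246  164  124   28 3282]
((596.8670654296875, 1.2225494384765625), (83.41636657714844, 374.13226318359375), 0.30006274580955505) [ 5.97804532e-01 -1.38731948e-04  1.50000000e-02]
rack ang -89.35760195116102
blue [0.4394 0.0312 0.04  ] 178.80296804147952 178.77479666601423
red [ 0.4416 -0.0859  0.04  ] 168.38451135253888 168.4279415380528
yellow [ 0.4257 -0.2147  0.04  ] -176.36819827643006 -176.31669708979535
```

View pics/crop.png

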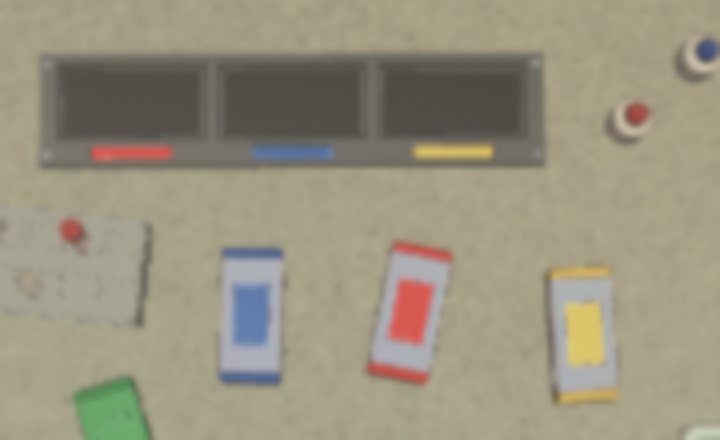

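```bash
cat >> h.py <<'E'
from scipy.spatial.transform import Rotation as Ro
def plan(x=None,y=None,z=None,yaw=None):
    s=robot.sense(); p=s['position']; q=s['ee_rot']; R=Ro.from_quat([q[1],q[2],q[3],q[0]]).as_matrix()
    t=np.array([p[i] if a is None else a for i,a in enumerate((x,y,z))])
    d=R.T@(t-p)/.04; cy=np.degrees(np.arctan2(R[1,1],R[0,1]))
    print('t',round(s['time_s'],2),'pos',p.round(4),'yaw',cy.round(2),'tilt',np.degrees(np.arccos(-R[2,2])).round(2),'units',d.round(2),'rows>=',np.abs(d).max().round(1),
      'spin units',None if yaw is None else round(-np.radians(yaw-cy)/.1,2),'j7',s['joint_pos'][6].round(2),'F',s['wrist_force'].round(2),'T',s['ft_torque'].round(3),'open',round(s['opening'],4),'grip',round(s['gripper_force'],1))
E
python3 - <<'E'
from h import *
z=np.load('top.npz'); im=z['im']; g=cv2.cvtColor(im,cv2.COLOR_RGB2GRAY).astype(float); W=world('top',z['d'])
c=robot.get_calibration('top'); f=200/np.tan(np.radians(c['fovy'])/2)
K=np.array([[f,0,c['cx']],[0,f,c['cy']],[0,0,1]])
from scipy.optimize import minimize
def proj(P):
    R=cv2.Rodrigues(c['rvec'])[0]; q=P@R.T+c['tvec'].ravel(); a=q[:,:2]/q[:,2:]; r=(a**2).sum(1,keepdims=True)
    return a*(1+c['k1']*r)*f+[c['cx'],c['cy']]
# supersampled render fit of outer rack + nests
def pts(x,y,th,poly,h):
    co,s=np.cos(th),np.sin(th); p=np.array(poly)/1000
    return proj(np.c_[x+co*p[:,0]-s*p[:,1],y+s*p[:,0]+co*p[:,1],np.full(len(p),h)])
out=[(-43,-192),(43,-192),(43,192),(-43,192)]
def render(v):
    S=8; I=np.full((60*S,160*S),157.,np.float32)
    def fill(poly,h,val): cv2.fillPoly(I,[np.round(((pts(*v[:3],poly,h)+.5-[230,150])*S-.5)*16).astype(np.int32)],val,shift=4)
    fill(out,.015,108)
    for cy in (122,0,-122): fill([(6-27,cy-54),(6+27,cy-54),(6+27,cy+54),(6-27,cy+54)],.010,79)
    I=cv2.GaussianBlur(cv2.resize(I,(160,60),interpolation=cv2.INTER_AREA),(0,0),.8); return I
T=g[150:210,230:390].copy(); M=np.zeros(T.shape,bool); M[8:46,8:148]=1
cost=lambda v:((render([v[0]/1000,v[1]/1000,v[2]/1000])-T)[M]**2).mean()
r=minimize(cost,[597,-1,0],method='Nelder-Mead',options=dict(initial_simplex=[[597,-1,0],[601,-1,0],[597,3,0],[597,-1,10]]))
print(r.x,r.fun)
x,y,t=r.x/1000
for n,cy in (('red',.122),('blue',0),('yel',-.122)): print(n, x+np.cos(t)*.006-np.sin(t)*cy, y+np.sin(t)*.006+np.cos(t)*cy)
for n,u0,u1,v0,v1 in (('purple',235,300,80,142),('green',308,362,80,135),('tubes',190,275,190,235),('pump',372,400,100,140)): print(n,np.nanmax(W[v0:v1,u0:u1,2]),np.nanmin(W[v0:v1,u0:u1,0][W[v0:v1,u0:u1,2]>.03]),np.nanmin(W[v0:v1,u0:u1,1][W[v0:v1,u0:u1,2]>.03]))
# gauze by whiteness
hs=cv2.cvtColor(im,cv2.COLOR_RGB2HSV); b=np.zeros(g.shape,bool); b[198:250,410:465]=1; b&=(g>185)
p=W[b]; print('gauze',b.sum(),p.mean(0),cv2.minAreaRect((p[:,:2]*1000).astype(np.float32)))
plan(.4394,.0312,.15,88.8)
E
```

```text
[598.2832656    1.39484378   8.36531422] 75.83555740531595
red 0.6032624992334504 0.12344076641398813
blue 0.6042830556656803 0.0014450350764997916
yel 0.6053036120979102 -0.12055069626098855
purple 0.1110497163084405 0.6968777908388349 0.028622393251119618
green 0.12366493487301614 0.7346757661110742 -0.16223239499555683
tubes 0.12398266348445296 0.43188597966342723 0.1067653243764774
pump 0.5168305338338014 0.6683430301186407 -0.2551927985085509
gauze 1136 [nan nan nan] ((456.3545227050781, -390.9095153808594), (107.6147232055664, 96.7814712524414), 60.52899169921875)
t 0.1 pos [0.1756 0.6252 0.2047] yaw 74.31 tilt 0.09 units [-10.37 -12.51   1.39] rows>= 12.5 spin units -2.53 j7 -0.02 F [ 0.5   0.3  -0.36] T [ 0.017  0.025 -0.019] open 0.0943 grip 0.0
```

```bash
python3 -m pendant '[{"translation":[-0.8,-0.962,0],"spin":0},{"translation":[-0.8,-0.962,0],"spin":0},{"translation":[-0.8,-0.962,0],"spin":0},{"translation":[-0.8,-0.962,0],"spin":0},{"translation":[-0.8,-0.962,0],"spin":0},{"translation":[-0.8,-0.962,0],"spin":0},{"translation":[-0.8,-0.962,0],"spin":0},{"translation":[-0.8,-0.962,0],"spin":0}]' 1 && python3 -m pendant '[{"translation":[-0.8,-0.962,0],"spin":0},{"translation":[-0.8,-0.962,0],"spin":0},{"translation":[-0.8,-0.962,0],"spin":0},{"translation":[-0.8,-0.962,0],"spin":0},{"translation":[-0.8,-0.962,0],"spin":0},{"translation":[0,0,0.7],"spin":-0.9},{"translation":[0,0,0.7],"spin":-0.9},{"translation":[0,0,0],"spin":-0.73}]'
python3 - <<'E'
from h import *
plan(.4394,.0312,.015,88.8)
W=world('top',np.load('top.npz')['d']); m=np.zeros((400,640),bool);m[185:240,180:285]=1
m&=(W[...,2]>.085); p=W[m]; print(p[np.argmax(p[:,0])],p[np.argmin(p[:,1])])
E
```

```text
time_s: 0.77
position: [0.3118, 0.3194, 0.2054]
ee_rot: [-0.0, 0.136, 0.991, -0.0]
wrist_force: [0.6, -0.4, 1.2]
opening: 0.0942
gripper_force: 0.0
time_s: 1.43
position: [0.3941, 0.1292, 0.1461]
ee_rot: [-0.003, 0.009, 1.0, -0.001]
wrist_force: [-0.4, -1.0, -0.3]
opening: 0.0941
gripper_force: 0.0
t 1.43 pos [0.3941 0.1292 0.1461] yaw 88.92 tilt 0.41 units [-1.2  -2.42  3.28] rows>= 3.3 spin units 0.02 j7 1.19 F [-0.36 -1.   -0.28] T [0.024 0.004 0.038] open 0.0941 grip 0.0
[0.51057694 0.24611813 0.11383008] [0.49322459 0.14900469 0.1192848 ]
```

```bash
python3 -m pendant '[{"translation":[-0.3,-0.6,0.3],"spin":0},{"translation":[-0.3,-0.6,0.3],"spin":0},{"translation":[-0.3,-0.6,0.3],"spin":0},{"translation":[-0.3,-0.62,0.3],"spin":0},{"translation":[0,0,0],"spin":0}]' && python3 -c "
from h import *
plan(.4394,.0312,.015,88.8)"
```

```text
time_s: 1.85
position: [0.4435, 0.028, 0.0997]
ee_rot: [-0.001, 0.014, 1.0, -0.001]
wrist_force: [0.7, 0.6, -0.6]
opening: 0.0937
gripper_force: 0.0
t 1.85 pos [0.4435 0.028  0.0997] yaw 88.38 tilt 0.18 units [0.1  0.08 2.12] rows>= 2.1 spin units -0.07 j7 1.42 F [ 0.65  0.6  -0.56] T [-0.017  0.002 -0.022] open 0.0937 grip 0.0
```

```bash
python3 -m pendant '[{"translation":[0.1,0.08,0.7],"spin":-0.07},{"translation":[0,0,0.7],"spin":0},{"translation":[0,0,0.5],"spin":0},{"translation":[0,0,0.2],"spin":0},{"translation":[0,0,0],"spin":0}]' && python3 -m pendant '[{"translation":[0,0,0]},{"translation":[0,0,0]},{"translation":[0,0,0]},{"translation":[0,0,0]},{"translation":[0,0,0]},{"translation":[0,0,0]}]' -1 35; python3 -c "
from h import *
plan(.4394,.0312,.015,88.8)"
```

```text
time_s: 2.27
position: [0.4382, 0.0369, 0.0178]
ee_rot: [-0.003, 0.006, 1.0, -0.0]
wrist_force: [0.7, -0.5, -0.1]
opening: 0.0939
gripper_force: 0.0
t 2.27 pos [0.4382 0.0369 0.0178] yaw 89.28 tilt 0.34 units [-0.03 -0.14  0.07] rows>= 0.1 spin units 0.08 j7 1.23 F [ 0.67 -0.54 -0.08] T [ 0.004 -0.001 -0.   ] open 0.0939 grip 0.0invalid input
```

```bash
python3 -m pendant '[{"translation":[0,-0.12,0.05],"spin":0},{"translation":[0,0,0],"spin":0},{"translation":[0,0,0],"spin":0}]'; python3 -c "
from h import *
plan(.4394,.0312,.015,88.8)"; python3 -m pendant '[{"translation":[0,0,0],"spin":0},{"translation":[0,0,0],"spin":0},{"translation":[0,0,0],"spin":0},{"translation":[0,0,0],"spin":0},{"translation":[0,0,0],"spin":0},{"translation":[0,0,0],"spin":0}]' -1 35; python3 -c "
from h import *
plan(.4394,.0312,.015,88.8)"
```

```text
time_s: 2.52
position: [0.4395, 0.032, 0.0179]
ee_rot: [-0.001, 0.007, 1.0, 0.0]
wrist_force: [-0.8, 0.2, 0.2]
opening: 0.094
gripper_force: 0.0
t 2.52 pos [0.4395 0.032  0.0179] yaw 89.2 tilt 0.1 units [ 0.   -0.02  0.07] rows>= 0.1 spin units 0.07 j7 1.14 F [-0.79  0.24  0.18] T [-0.005 -0.037  0.035] open 0.094 grip 0.0
time_s: 3.02
position: [0.4393, 0.032, 0.0174]
ee_rot: [-0.001, 0.007, 1.0, -0.0]
wrist_force: [0.1, -1.0, -0.4]
opening: 0.0573
gripper_force: 0.0
t 3.02 pos [0.4393 0.032  0.0174] yaw 89.22 tilt 0.14 units [-0.   -0.02  0.06] rows>= 0.1 spin units 0.07 j7 1.14 F [ 0.05 -0.96 -0.39] T [ 0.019 -0.046 -0.   ] open 0.0573 grip 0.0
```

```bash
cat >> h.py <<'E'
def ft(n=10,label=''):
    F=[];T=[]
    for _ in range(n):
        robot.snapshot('side'); s=robot.sense(); F.append(s['wrist_force']); T.append(s['ft_torque'])
    q=s['ee_rot']; R=Ro.from_quat([q[1],q[2],q[3],q[0]]).as_matrix()
    print(label,'t',round(s['time_s'],2),'F',np.mean(F,0).round(2),'Ttool',(np.mean(T,0)@R).round(4),'se',(np.std(T,0)/n**.5).round(4),'grip',round(s['gripper_force'],1),'open',round(s['opening'],4))
E
python3 -m pendant '[{"translation":[0,0,0],"spin":0},{"translation":[0,0,0],"spin":0},{"translation":[0,0,0],"spin":0}]' -1 35 && python3 -m pendant '[{"translation":[0,0,-0.1],"spin":0},{"translation":[0,0,-0.4],"spin":0},{"translation":[0,0,-0.7],"spin":0},{"translation":[0,0,-0.7],"spin":0},{"translation":[0,0,-0.7],"spin":0},{"translation":[0,0,-0.5],"spin":0},{"translation":[0,0,-0.2],"spin":0},{"translation":[0,0,0],"spin":0}]'; python3 -c "
from h import *
ft(10,'lifted'); plan()"
```

```text
time_s: 3.27
position: [0.4393, 0.0319, 0.0173]
ee_rot: [-0.001, 0.007, 1.0, -0.0]
wrist_force: [-0.4, 0.3, 0.7]
opening: 0.0457
gripper_force: 35.0
time_s: 3.93
position: [0.4406, 0.0318, 0.1507]
ee_rot: [0.0, 0.007, 1.0, -0.0]
wrist_force: [0.4, 0.6, -4.3]
opening: 0.0462
gripper_force: 35.0
lifted t 4.43 F [-0.09  0.07 -3.5 ] Ttool [-0.0296  0.0135  0.0088] se [0.0064 0.0098 0.0081] grip 35.0 open 0.0455
t 4.43 pos [0.4393 0.032  0.1488] yaw 89.22 tilt 0.22 units [0. 0. 0.] rows>= 0.0 spin units None j7 1.23 F [ 0.26 -0.15 -3.18] T [0.043 0.002 0.004] open 0.0455 grip 35.0
```

```bash
python3 -m pendant '[{"translation":[-0.2,0,0],"spin":0},{"translation":[-0.4,0,0],"spin":0},{"translation":[-0.7,0,0],"spin":0},{"translation":[-1,0,0],"spin":0},{"translation":[-1,0,0],"spin":0},{"translation":[0,0,0],"spin":0},{"translation":[0,0,0],"spin":0},{"translation":[0,0,0],"spin":0}]'; python3 -c "
from h import *
ft(10,'after +x')"; python3 -m pendant '[{"translation":[0.2,0,0],"spin":0},{"translation":[0.4,0,0],"spin":0},{"translation":[0.7,0,0],"spin":0},{"translation":[1,0,0],"spin":0},{"translation":[1,0,0],"spin":0},{"translation":[0,0,0],"spin":0},{"translation":[0,0,0],"spin":0},{"translation":[0,0,0],"spin":0}]'; python3 -c "
from h import *
ft(10,'after -x'); plan(.6043,.0014,.15,.5)"
```

```text
time_s: 5.1
position: [0.5709, 0.03, 0.1482]
ee_rot: [-0.002, 0.007, 1.0, -0.0]
wrist_force: [0.1, 0.4, -3.2]
opening: 0.0455
gripper_force: 35.0
after +x t 5.6 F [-0.    0.06 -3.55] Ttool [-0.0278 -0.0122 -0.0057] se [0.0085 0.0063 0.0075] grip 35.0 open 0.0459
time_s: 6.27
position: [0.4403, 0.0321, 0.1499]
ee_rot: [-0.0, 0.007, 1.0, -0.0]
wrist_force: [1.6, -0.2, -3.8]
opening: 0.0458
gripper_force: 35.0
after -x t 6.77 F [ 0.1   0.2  -3.28] Ttool [-0.01   -0.0014  0.0019] se [0.0109 0.0074 0.0054] grip 35.0 open 0.0456
t 6.77 pos [0.4397 0.0319 0.1492] yaw 89.21 tilt 0.16 units [-4.12 -0.71 -0.03] rows>= 4.1 spin units 15.48 j7 1.22 F [ 0.73  0.11 -3.35] T [ 0.016 -0.003  0.007] open 0.0456 grip 35.0
```

```bash
python3 -m pendant '[{"translation":[-0.5,-0.1,0],"spin":0},{"translation":[-0.8,-0.15,0],"spin":0},{"translation":[-0.9,-0.15,0],"spin":0},{"translation":[-0.9,-0.15,0],"spin":0},{"translation":[-0.7,-0.1,0],"spin":0},{"translation":[-0.3,-0.06,0],"spin":0.5},{"translation":[0,0,0],"spin":1},{"translation":[0,0,0],"spin":1}]' >/dev/null; python3 -m pendant '[{"translation":[0,0,0],"spin":1},{"translation":[0,0,0],"spin":1},{"translation":[0,0,0],"spin":1},{"translation":[0,0,0],"spin":1},{"translation":[0,0,0],"spin":1},{"translation":[0,0,0],"spin":1},{"translation":[0,0,0],"spin":1},{"translation":[0,0,0],"spin":1}]' >/dev/null;  python3 -m pendant '[{"translation":[0,0,0],"spin":1},{"translation":[0,0,0],"spin":1},{"translation":[0,0,0],"spin":1},{"translation":[0,0,0],"spin":1},{"translation":[0,0,0],"spin":0.7},{"translation":[0,0,0],"spin":0.3},{"translation":[0,0,0],"spin":0},{"translation":[0,0,0],"spin":0}]' ; python3 -c "
from h import *
ft(12,'at nest'); plan(.6043,.0014,.05,.5)
im,d=snap('top'); cv2.imwrite('pics/n1.png',cv2.resize(im[140:220,235:385,::-1],None,fx=4,fy=4))"
```

```text
time_s: 8.77
position: [0.603, 0.0015, 0.1487]
ee_rot: [-0.001, 0.704, 0.71, -0.001]
wrist_force: [0.7, 0.8, -2.8]
opening: 0.0456
gripper_force: 35.0
at nest t 9.37 F [ 0.15 -0.08 -3.7 ] Ttool [ 0.0587 -0.0712 -0.0008] se [0.0131 0.0082 0.008 ] grip 35.0 open 0.0459
t 9.37 pos [0.6032 0.0012 0.1489] yaw 0.41 tilt 0.15 units [0.   0.03 2.47] rows>= 2.5 spin units -0.02 j7 0.11 F [ 0.69  0.02 -3.62] T [-0.06   0.05   0.003] open 0.0459 grip 35.0
```

```bash
python3 -m pendant '[{"translation":[0,0.03,0.3],"spin":0},{"translation":[0,0,0.6],"spin":0},{"translation":[0,0,0.7],"spin":0},{"translation":[0,0,0.6],"spin":0},{"translation":[0,0,0.3],"spin":0},{"translation":[0,0,0],"spin":0},{"translation":[0,0,0],"spin":0}]' >/dev/null; python3 -c "
from h import *
plan(.6043,.0014,.0233,.5)";  python3 -m pendant '[{"translation":[0,0,0.15],"spin":0},{"translation":[0,0,0.15],"spin":0},{"translation":[0,0,0.12],"spin":0},{"translation":[0,0,0.1],"spin":0},{"translation":[0,0,0.06],"spin":0},{"translation":[0,0,0.04],"spin":0},{"translation":[0,0,0],"spin":0},{"translation":[0,0,0],"spin":0}]'; python3 -c "
from h import *
plan(.6043,.0014,.0233,.5)"
```

```text
t 10.0 pos [0.604  0.0011 0.0485] yaw 0.4 tilt 0.2 units [0.01 0.01 0.63] rows>= 0.6 spin units -0.02 j7 0.14 F [ 0.08 -0.95 -2.62] T [-0.031 -0.009  0.045] open 0.0457 grip 35.0
time_s: 10.67
position: [0.6042, 0.0012, 0.0242]
ee_rot: [-0.001, 0.705, 0.71, -0.001]
wrist_force: [-0.3, 0.5, -2.5]
opening: 0.046
gripper_force: 35.0
t 10.67 pos [0.6042 0.0012 0.0242] yaw 0.4 tilt 0.14 units [0.   0.   0.02] rows>= 0.0 spin units -0.02 j7 0.15 F [-0.28  0.54 -2.52] T [-0.01   0.048 -0.014] open 0.046 grip 35.0
```

Still carrying most of the weight; ease down further, then release.

```bash
python3 -m pendant '[{"translation":[0,0,0.03],"spin":0},{"translation":[0,0,0.03],"spin":0},{"translation":[0,0,0],"spin":0}]'; python3 -m pendant '[{"translation":[0,0,0],"spin":0},{"translation":[0,0,0],"spin":0},{"translation":[0,0,0],"spin":0},{"translation":[0,0,0],"spin":0},{"translation":[0,0,0],"spin":0}]' 0.7; python3 -c "
from h import *
plan(.6043,.0014,.0233,.5)"
```

```text
time_s: 10.92
position: [0.6045, 0.0011, 0.0234]
ee_rot: [-0.001, 0.705, 0.709, -0.001]
wrist_force: [-2.8, 0.3, 7.8]
opening: 0.0454
gripper_force: 35.0
time_s: 11.33
position: [0.6042, 0.0012, 0.0217]
ee_rot: [-0.001, 0.705, 0.71, -0.001]
wrist_force: [0.5, -0.2, 0.3]
opening: 0.0756
gripper_force: 0.0
t 11.33 pos [0.6042 0.0012 0.0217] yaw 0.4 tilt 0.14 units [ 0.    0.   -0.04] rows>= 0.0 spin units -0.02 j7 0.15 F [ 0.46 -0.17  0.29] T [-0.092  0.06   0.007] open 0.0756 grip 0.0
```

```bash
python3 -m pendant '[{"translation":[0,0,-0.3],"spin":0},{"translation":[0,0,-0.6],"spin":0},{"translation":[0,0,-0.9],"spin":0},{"translation":[0,0,-0.8],"spin":0},{"translation":[-0.4,-0.7,-0.3],"spin":0},{"translation":[-0.5,-0.9,0],"spin":0},{"translation":[-0.5,-0.9,0],"spin":0},{"translation":[-0.5,-0.9,0],"spin":0}]' 0.8 >/dev/null;  python3 -m pendant '[{"translation":[-0.3,-0.64,0],"spin":0},{"translation":[0,0,0],"spin":-0.9},{"translation":[0,0,0],"spin":-1},{"translation":[0,0,0],"spin":-1},{"translation":[0,0,0],"spin":-1},{"translation":[0,0,0],"spin":-1},{"translation":[0,0,0],"spin":-1},{"translation":[0,0,0],"spin":-1}]' >/dev/null;  python3 -m pendant '[{"translation":[0,0,0],"spin":-1},{"translation":[0,0,0],"spin":-1},{"translation":[0,0,0],"spin":-1},{"translation":[0,0,0],"spin":-1},{"translation":[0,0,0],"spin":-1},{"translation":[0,0,0],"spin":-1},{"translation":[0,0,0],"spin":-0.7},{"translation":[0,0,0],"spin":0}]' >/dev/null; python3 -c "
from h import *
im,d=snap('top'); np.savez('top1',im=im,d=d); cv2.imwrite('pics/n2.png',cv2.resize(im[140:260,235:415,::-1],None,fx=4,fy=4,interpolation=2))
plan(.4416,-.0859,.013,78.4)"
```

```text
t 13.38 pos [ 0.4436 -0.0882  0.1388] yaw 78.21 tilt 0.1 units [0.06 0.05 3.15] rows>= 3.1 spin units -0.03 j7 1.32 F [-0.2   0.13  0.17] T [-0.006 -0.008  0.003] open 0.0845 grip 0.0
```

View pics/n2.png

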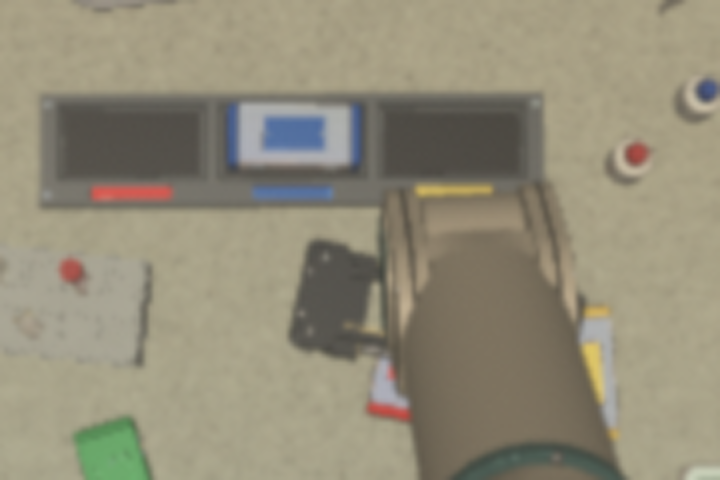

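Blue lies in the blue nest (about (295,132) in the crop), inside its walls. Now take red.

```bash
python3 -m pendant '[{"translation":[0.06,0.05,0.6],"spin":0},{"translation":[0,0,0.8],"spin":0},{"translation":[0,0,0.8],"spin":0},{"translation":[0,0,0.6],"spin":0},{"translation":[0,0,0.3],"spin":0},{"translation":[0,0,0],"spin":0},{"translation":[0,0,0],"spin":0},{"translation":[0,0,0],"spin":0}]' 0.8 >/dev/null; python3 -c "
from h import *
W=world('top',np.load('top1.npz')['d']); print('blue top z',np.nanmedian(W[168:180,298:318,2]))
plan(.4416,-.0859,.013,78.4)"
```

```text
blue top z 0.0469016461497576
t 14.05 pos [ 0.4419 -0.0856  0.015 ] yaw 78.28 tilt 0.08 units [ 0.01 -0.01  0.05] rows>= 0.1 spin units -0.02 j7 1.21 F [0.39 0.84 0.37] T [ 0.028 -0.012 -0.016] open 0.0843 grip 0.0
```

```bash
python3 -m pendant '[{"translation":[0,0,0],"spin":0},{"translation":[0,0,0],"spin":0},{"translation":[0,0,0],"spin":0},{"translation":[0,0,0],"spin":0},{"translation":[0,0,0],"spin":0},{"translation":[0,0,0],"spin":0},{"translation":[0,0,0],"spin":0},{"translation":[0,0,0],"spin":0}]' -1 35; python3 -m pendant '[{"translation":[0,0,-0.1],"spin":0},{"translation":[0,0,-0.4],"spin":0},{"translation":[0,0,-0.7],"spin":0},{"translation":[0,0,-0.7],"spin":0},{"translation":[0,0,-0.7],"spin":0},{"translation":[0,0,-0.5],"spin":0},{"translation":[0,0,-0.2],"spin":0},{"translation":[0,0,0],"spin":0}]' >/dev/null; python3 -c "
from h import *
ft(10,'lifted')"; python3 -m pendant '[{"translation":[-0.2,0,0],"spin":0},{"translation":[-0.4,0,0],"spin":0},{"translation":[-0.7,0,0],"spin":0},{"translation":[-1,0,0],"spin":0},{"translation":[-1,0,0],"spin":0},{"translation":[0,0,0],"spin":0},{"translation":[0,0,0],"spin":0},{"translation":[0,0,0],"spin":0}]' >/dev/null; python3 -c "
from h import *
ft(10,'after +x')"; python3 -m pendant '[{"translation":[0.2,0,0],"spin":0},{"translation":[0.4,0,0],"spin":0},{"translation":[0.7,0,0],"spin":0},{"translation":[1,0,0],"spin":0},{"translation":[1,0,0],"spin":0},{"translation":[0,0,0],"spin":0},{"translation":[0,0,0],"spin":0},{"translation":[0,0,0],"spin":0}]' >/dev/null; python3 -c "
from h import *
ft(10,'after -x'); plan(.6033,.1234,.15,.5)"
```

```text
time_s: 14.72
position: [0.4412, -0.0855, 0.0143]
ee_rot: [-0.001, 0.102, 0.995, -0.0]
wrist_force: [0.1, -0.2, 3.4]
opening: 0.0457
gripper_force: 35.0
lifted t 15.88 F [-0.11  0.41 -3.19] Ttool [0.0074 0.0002 0.0048] se [0.0083 0.0131 0.0074] grip 35.0 open 0.0456
after +x t 17.05 F [ 0.05 -0.08 -3.19] Ttool [-0.0173  0.0073 -0.0055] se [0.0059 0.0107 0.01  ] grip 35.0 open 0.0458
after -x t 18.22 F [ 0.02  0.05 -3.25] Ttool [-0.0034 -0.0066 -0.0033] se [0.0069 0.0097 0.0081] grip 35.0 open 0.0458
t 18.22 pos [ 0.4416 -0.0854  0.146 ] yaw 78.32 tilt 0.16 units [-2.9   5.93 -0.11] rows>= 5.9 spin units 13.58 j7 1.3 F [ 0.28  0.77 -3.58] T [ 0.003 -0.039 -0.01 ] open 0.0458 grip 35.0
```

```bash
python3 -m pendant '[{"translation":[-0.2,0.4,0],"spin":0},{"translation":[-0.36,0.75,0],"spin":0},{"translation":[-0.36,0.75,0],"spin":0},{"translation":[-0.36,0.75,0],"spin":0},{"translation":[-0.36,0.75,0],"spin":0},{"translation":[-0.36,0.75,0],"spin":0},{"translation":[-0.36,0.75,0],"spin":0},{"translation":[-0.36,0.75,0],"spin":0}]' >/dev/null; python3 -m pendant '[{"translation":[-0.18,0.28,0],"spin":0.5},{"translation":[0,0,0],"spin":1},{"translation":[0,0,0],"spin":1},{"translation":[0,0,0],"spin":1},{"translation":[0,0,0],"spin":1},{"translation":[0,0,0],"spin":1},{"translation":[0,0,0],"spin":1},{"translation":[0,0,0],"spin":1}]' >/dev/null;  python3 -m pendant '[{"translation":[0,0,0],"spin":1},{"translation":[0,0,0],"spin":1},{"translation":[0,0,0],"spin":1},{"translation":[0,0,0],"spin":1},{"translation":[0,0,0],"spin":1},{"translation":[0,0,0],"spin":0.8},{"translation":[0,0,0],"spin":0.3},{"translation":[0,0,0],"spin":0}]' ; python3 -c "
from h import *
ft(10,'at nest'); plan(.6033,.1234,.05,.5)"
```

```text
time_s: 20.22
position: [0.6028, 0.1237, 0.1453]
ee_rot: [-0.001, 0.704, 0.71, -0.001]
wrist_force: [-0.5, -0.4, -3.5]
opening: 0.046
gripper_force: 35.0
at nest t 20.72 F [-0.1  -0.11 -3.21] Ttool [ 0.0454 -0.0448 -0.0065] se [0.008  0.0061 0.0122] grip 35.0 open 0.0456
t 20.72 pos [0.6031 0.1234 0.1457] yaw 0.41 tilt 0.15 units [0.   0.01 2.39] rows>= 2.4 spin units -0.02 j7 -0.11 F [ 0.1  -0.14 -2.9 ] T [-0.073  0.019  0.072] open 0.0456 grip 35.0
```

```bash
python3 -m pendant '[{"translation":[0,0,0.3],"spin":0},{"translation":[0,0,0.6],"spin":0},{"translation":[0,0,0.7],"spin":0},{"translation":[0,0,0.6],"spin":0},{"translation":[0,0,0.3],"spin":0},{"translation":[0,0,0],"spin":0},{"translation":[0,0,0],"spin":0}]' >/dev/null; python3 -c "
from h import *
plan(.6033,.1234,.0203,.5)";  python3 -m pendant '[{"translation":[0,0,0.15],"spin":0},{"translation":[0,0,0.15],"spin":0},{"translation":[0,0,0.12],"spin":0},{"translation":[0,0,0.1],"spin":0},{"translation":[0,0,0.06],"spin":0},{"translation":[0,0,0.03],"spin":0},{"translation":[0,0,0],"spin":0},{"translation":[0,0,0],"spin":0}]'; python3 -c "
from h import *
plan(.6033,.1234,.0203,.5)"
```

```text
t 21.3 pos [0.6027 0.1233 0.0452] yaw 0.4 tilt 0.2 units [0.   0.02 0.62] rows>= 0.6 spin units -0.02 j7 -0.09 F [ 0.57  1.1  -3.61] T [-0.033  0.048 -0.024] open 0.0457 grip 35.0
time_s: 21.97
position: [0.6028, 0.1233, 0.0213]
ee_rot: [-0.001, 0.705, 0.71, -0.001]
wrist_force: [0.4, -0.2, -3.1]
opening: 0.0457
gripper_force: 35.0
t 21.97 pos [0.6028 0.1233 0.0213] yaw 0.4 tilt 0.14 units [0.   0.01 0.03] rows>= 0.0 spin units -0.02 j7 -0.09 F [ 0.36 -0.2  -3.05] T [-0.039  0.049  0.018] open 0.0457 grip 35.0
```

```bash
python3 -m pendant '[{"translation":[0,0,0.03],"spin":0},{"translation":[0,0,0.02],"spin":0},{"translation":[0,0,0],"spin":0}]'; python3 -m pendant '[{"translation":[0,0,0],"spin":0},{"translation":[0,0,0],"spin":0},{"translation":[0,0,0],"spin":0},{"translation":[0,0,0],"spin":0},{"translation":[0,0,0],"spin":0}]' 0.7; python3 -m pendant '[{"translation":[0,0,-0.3],"spin":0},{"translation":[0,0,-0.6],"spin":0},{"translation":[0,0,-0.9],"spin":0},{"translation":[0,0,-0.9],"spin":0},{"translation":[-0.35,-0.2,-0.3],"spin":0},{"translation":[-0.7,-0.37,0],"spin":0},{"translation":[-0.7,-0.37,0],"spin":0},{"translation":[-0.7,-0.37,0],"spin":0}]' 0.8; python3 -m pendant '[{"translation":[-0.7,-0.37,0],"spin":0},{"translation":[-0.7,-0.37,0],"spin":0},{"translation":[-0.7,-0.37,0],"spin":0},{"translation":[-0.7,-0.37,0],"spin":0},{"translation":[-0.7,-0.37,0],"spin":0},{"translation":[-0.7,-0.37,0],"spin":0},{"translation":[-0.7,-0.37,0],"spin":0},{"translation":[-0.7,-0.37,0],"spin":0}]' >/dev/null; python3 -m pendant '[{"translation":[-0.4,-0.2,0],"spin":-0.5},{"translation":[0,0,0],"spin":-1},{"translation":[0,0,0],"spin":-1},{"translation":[0,0,0],"spin":-1},{"translation":[0,0,0],"spin":-1},{"translation":[0,0,0],"spin":-1},{"translation":[0,0,0],"spin":-1},{"translation":[0,0,0],"spin":-1}]' >/dev/null; python3 -m pendant '[{"translation":[0,0,0],"spin":-1},{"translation":[0,0,0],"spin":-1},{"translation":[0,0,0],"spin":-1},{"translation":[0,0,0],"spin":-1},{"translation":[0,0,0],"spin":-1},{"translation":[0,0,0],"spin":-1},{"translation":[0,0,0],"spin":-1},{"translation":[0,0,0],"spin":-1}]' >/dev/null; python3 -c "
from h import *
plan(.4257,-.2147,.013,93.6)
im,d=snap('top'); np.savez('top2',im=im,d=d); cv2.imwrite('pics/n3.png',cv2.resize(im[140:260,235:415,::-1],None,fx=4,fy=4,interpolation=2))
W=world('top',d); print('red,blue top z',np.nanmedian(W[168:180,262:276,2]),np.nanmedian(W[168:180,300:316,2]))"
```

```text
time_s: 22.22
position: [0.6032, 0.1233, 0.0204]
ee_rot: [-0.001, 0.705, 0.71, -0.001]
wrist_force: [-0.9, -0.5, 3.9]
opening: 0.0457
gripper_force: 35.0
time_s: 22.63
position: [0.6029, 0.1234, 0.0193]
ee_rot: [-0.001, 0.705, 0.71, -0.001]
wrist_force: [0.1, 0.0, -0.4]
opening: 0.0758
gripper_force: 0.0
time_s: 23.3
position: [0.5511, 0.0244, 0.1408]
ee_rot: [-0.0, 0.704, 0.71, -0.0]
wrist_force: [-0.2, -0.9, 0.0]
opening: 0.0847
gripper_force: 0.0
t 25.3 pos [ 0.4267 -0.2163  0.1407] yaw 89.47 tilt 0.15 units [0.02 0.05 3.19] rows>= 3.2 spin units -0.72 j7 1.7 F [-0.57 -0.1  -0.82] T [-0.     0.042  0.061] open 0.0845 grip 0.0
red,blue top z 0.04734204143542076 0.04700849563766894
```

View pics/n3.png

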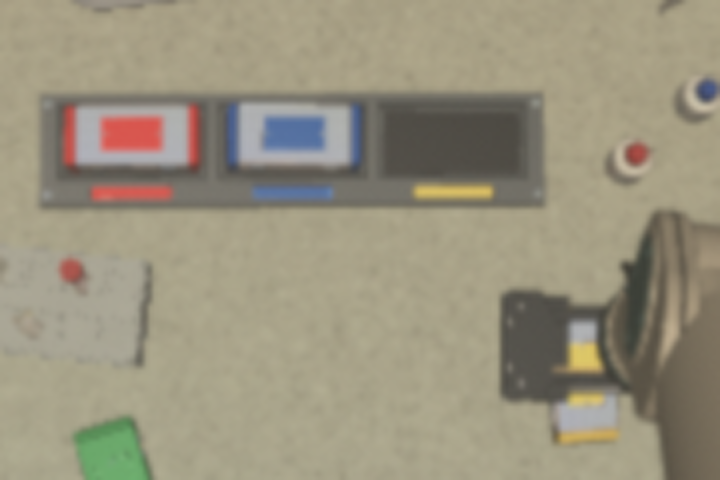

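Red and blue are both seated. Now yellow, at about (585,380) in the crop.

```bash
python3 -m pendant '[{"translation":[0.02,0.05,0.6],"spin":-0.72},{"translation":[0,0,0.8],"spin":0},{"translation":[0,0,0.8],"spin":0},{"translation":[0,0,0.6],"spin":0},{"translation":[0,0,0.35],"spin":0},{"translation":[0,0,0],"spin":0},{"translation":[0,0,0],"spin":0},{"translation":[0,0,0],"spin":0}]' 0.8 >/dev/null; python3 -c "
from h import *
plan(.4257,-.2147,.013,93.6)"; python3 -m pendant '[{"translation":[0,0,0],"spin":0},{"translation":[0,0,0],"spin":0},{"translation":[0,0,0],"spin":0},{"translation":[0,0,0],"spin":0},{"translation":[0,0,0],"spin":0},{"translation":[0,0,0],"spin":0},{"translation":[0,0,0],"spin":0},{"translation":[0,0,0],"spin":0}]' -1 35; python3 -m pendant '[{"translation":[0,0,-0.1],"spin":0},{"translation":[0,0,-0.4],"spin":0},{"translation":[0,0,-0.7],"spin":0},{"translation":[0,0,-0.7],"spin":0},{"translation":[0,0,-0.7],"spin":0},{"translation":[0,0,-0.5],"spin":0},{"translation":[0,0,-0.2],"spin":0},{"translation":[0,0,0],"spin":0}]' >/dev/null; python3 -c "
from h import *
ft(10,'lifted')"; python3 -m pendant '[{"translation":[-0.2,0,0],"spin":0},{"translation":[-0.4,0,0],"spin":0},{"translation":[-0.7,0,0],"spin":0},{"translation":[-1,0,0],"spin":0},{"translation":[-1,0,0],"spin":0},{"translation":[0,0,0],"spin":0},{"translation":[0,0,0],"spin":0},{"translation":[0,0,0],"spin":0}]' >/dev/null; python3 -c "
from h import *
ft(10,'after +x')"; python3 -m pendant '[{"translation":[0.2,0,0],"spin":0},{"translation":[0.4,0,0],"spin":0},{"translation":[0.7,0,0],"spin":0},{"translation":[1,0,0],"spin":0},{"translation":[1,0,0],"spin":0},{"translation":[0,0,0],"spin":0},{"translation":[0,0,0],"spin":0},{"translation":[0,0,0],"spin":0}]' >/dev/null; python3 -c "
from h import *
ft(10,'after -x'); plan(.458,-.397,.13,90)"
```

```text
t 26.02 pos [ 0.4263 -0.2143  0.0149] yaw 93.29 tilt 0.1 units [ 0.02 -0.01  0.05] rows>= 0.0 spin units -0.05 j7 1.62 F [ 0.45 -0.03  0.56] T [-0.004 -0.007  0.015] open 0.0846 grip 0.0
time_s: 26.68
position: [0.4256, -0.2141, 0.014]
ee_rot: [-0.001, -0.029, 1.0, -0.0]
wrist_force: [-0.4, -0.1, 2.5]
opening: 0.0456
gripper_force: 35.0
lifted t 27.85 F [-0.07  0.13 -3.74] Ttool [-0.0164 -0.0098  0.0026] se [0.0071 0.0084 0.0048] grip 35.0 open 0.0459
after +x t 29.02 F [-0.23 -0.08 -3.65] Ttool [-0.022   0.0367 -0.0101] se [0.0083 0.0074 0.009 ] grip 35.0 open 0.0461
after -x t 30.18 F [-0.39  0.12 -3.67] Ttool [-0.031  -0.0383  0.0049] se [0.0083 0.0117 0.0086] grip 35.0 open 0.0455
t 30.18 pos [ 0.4261 -0.2137  0.1458] yaw 93.36 tilt 0.15 units [-0.53 -4.62  0.39] rows>= 4.6 spin units 0.59 j7 1.74 F [-1.43  0.55 -3.45] T [ 0.027 -0.006  0.003] open 0.0455 grip 35.0
```

Yellow's moment about the grip line swings −0.010 → +0.037 → −0.038 N m, which matches a 113 g ball moving ±35 mm. Blue and red stayed within noise, so yellow is the rattler. Next I refine the gauze centre.

Run:
```python
from h import *
z=np.load('top.npz'); im=z['im']; g=cv2.cvtColor(im,cv2.COLOR_RGB2GRAY)
d1=world('top',np.ones((400,640)));c=robot.get_calibration('top'); R=cv2.Rodrigues(c['rvec'])[0]; C=-R.T@c['tvec'].ravel()
D=d1-C; P=C+D*((.013-C[2])/D[...,2])[...,None]
for th in (172,180,188):
    m=np.zeros_like(g); m[195:250,408:470]=(g[195:250,408:470]>th)*255
    m=cv2.morphologyEx(m,cv2.MORPH_OPEN,np.ones((3,3)))
    k,l,s,_=cv2.connectedComponentsWithStats(m); b=l==1+s[1:,4].argmax(); p=P[b]
    print(th,b.sum(),p.mean(0).round(4),cv2.minAreaRect((p[:,:2]*1000).astype(np.float32)))
plan(.458,-.397,.12,93.3)
```

```text
172 1220 [ 0.4611 -0.395   0.013 ] ((462.0520935058594, -393.40185546875), (113.25765228271484, 116.0246810913086), 63.60877990722656)
180 1165 [ 0.4606 -0.3947  0.013 ] ((463.2231140136719, -393.592529296875), (110.5125503540039, 114.39054870605469), 60.86420440673828)
188 1099 [ 0.4604 -0.3949  0.013 ] ((460.2667541503906, -394.5050964355469), (108.7288818359375, 110.56026458740234), 65.43163299560547)
t 30.18 pos [ 0.4261 -0.2137  0.1458] yaw 93.36 tilt 0.15 units [-0.53 -4.62  0.64] rows>= 4.6 spin units 0.01 j7 1.74 F [-1.43  0.55 -3.45] T [ 0.027 -0.006  0.003] open 0.0455 grip 35.0
```

```bash
python3 -m pendant '[{"translation":[-0.05,-0.3,0],"spin":0},{"translation":[-0.08,-0.6,0.1],"spin":0},{"translation":[-0.08,-0.7,0.1],"spin":0},{"translation":[-0.1,-0.7,0.1],"spin":0},{"translation":[-0.1,-0.7,0.1],"spin":0},{"translation":[-0.1,-0.7,0.1],"spin":0},{"translation":[-0.05,-0.5,0.1],"spin":0},{"translation":[-0.05,-0.25,0.05],"spin":0}]' >/dev/null; python3 -m pendant '[{"translation":[0,-0.12,0],"spin":0},{"translation":[0,0,0],"spin":0},{"translation":[0,0,0],"spin":0},{"translation":[0,0,0],"spin":0},{"translation":[0,0,0],"spin":0},{"translation":[0,0,0],"spin":0}]'; python3 -c "
from h import *
plan(.461,-.3945,.12,93.3)
im,d=snap('side'); cv2.imwrite('pics/s1.png',im[:,:,::-1])"
```

```text
time_s: 31.35
position: [0.4611, -0.3939, 0.1203]
ee_rot: [-0.001, -0.03, 1.0, -0.0]
wrist_force: [-0.3, 0.4, -4.5]
opening: 0.0459
gripper_force: 35.0
t 31.35 pos [ 0.4611 -0.3939  0.1203] yaw 93.42 tilt 0.14 units [ 0.   -0.01  0.01] rows>= 0.0 spin units 0.02 j7 2.01 F [-0.28  0.44 -4.46] T [ 0.049 -0.036 -0.065] open 0.0459 grip 35.0
```

View pics/s1.png

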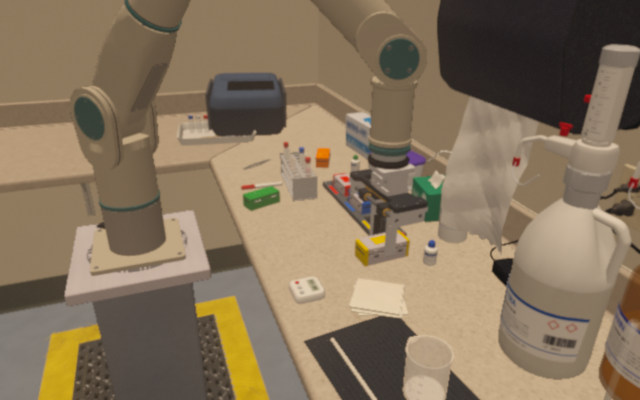

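The side view shows the yellow case level in the gripper at about (382,247), above the gauze at (378,297), with the timer, droppers and marker where they were.

```bash
python3 -m pendant '[{"translation":[0,0,0],"spin":0},{"translation":[0,0,0],"spin":0},{"translation":[0,0,0],"spin":0},{"translation":[0,0,0],"spin":0}]' && python3 -c "
from h import *
print(robot.close_job())"
```

```text
time_s: 31.73
position: [0.4608, -0.3949, 0.1199]
ee_rot: [-0.001, -0.029, 1.0, -0.0]
wrist_force: [0.0, 0.3, -3.4]
opening: 0.0456
gripper_force: 35.0
the job is handed in; nothing more can be done
None
```

The yellow case rattled and is held level about 9 cm above the middle of the gauze pads; red and blue showed no rattle and are seated in their own nests, and the job was handed in at about 32 s.

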